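# Inspect the weld seam of the black housing with the hand probe

### The arm

A 7-joint arm with a two-finger parallel gripper is mounted at the origin on the work surface. World frame = base frame: x ahead of the robot, y to its left, z up, the work surface at z = 0. Lengths are in m, angles in rad, forces in N, time in s.
With the tool pointing down it reaches from about 0.425 to 0.875 m from the base axis. Payload 8.4 kg.
Tool frame: the origin (TCP) lies between the finger pads; the fingertips stand ahead of it and the grasp point (between the pads) lies 2 mm behind it (tcp_to_tips is the z of the fingertips in the tool frame, in m); z points along the fingers, y is the line along which they close (so a half turn about z gives the same grasp; the last joint's range is limited). The gripper opens to 87 mm and grips with 3 to 60 N. Pads are 19 mm wide; open, the fingers measure 117 mm over their backs; the gripper's body (75 mm by 190 mm) begins 51 mm behind the grasp point.
Start: joints at [-1.428, 0.333, 0.04, 1.465, -0.013, 1.343, -0.059], TCP at [0.156, 0.631, 0.24] pointing down, gripper open.
Joint ranges: [-2.58, 2.58], [-0.38, 2.09], [-1.3, 1.39], [0.25, 2.4], [-1.5, 4.64], [0.08, 2.09], [-2.65, 2.65]. Speed limits (rad/s): [2.22, 2.22, 2.79, 2.79, 3.14, 3.14, 3.14].

### API

Orientations are given as a unit quaternion [x, y, z, w].
In Python, from rig import * gives the robot as it stands.
- The arm moves only by the shell command python3 -m jog 'ROWS' [OPENING] [FORCE]. ROWS is JSON, a list that holds one entry, the list of rows, each a list of 4 numbers: the shift along the tool's x, y, z in mm, then the turn about the tool's z in degrees. A call has exactly 8 rows; each row shifts and turns the commanded pose from where the row before left it, along the tool's axes as they then stand; what a row does not reach is not made up. A row lasts 1/12 s, in which the tool goes at most 41.7 mm and 7.16 degrees, less where a joint would pass 70% of its speed; a pose out of reach is approached as far as the arm can. A call is refused whole if a number of a shift passes 41.7 or a number of a turn 7.16, either way. A call with a gripper value outside its range is refused whole. OPENING is the closure in counts, from 0 (fully open) to 255 (shut), set as the call begins (- or left out, the last holds). The fingers move at their own pace and stop on an object; FORCE is the grip in N (left out, the last holds). Time passes only in rows, so rows that do not move let the fingers close, or fill a call up. It gives the time, the measured TCP pose, the force, the opening and the grip force at its end, in the units of the state.
- state(): the state, without advancing time (a new reading comes with each control period).
- snapshot(name): name is "side" or "top" or "wrist"; returns a dict with "frame" (384x512x3 uint8, blue, green, red), "fx", "fy", "cx", "cy" (pixels), "k1" (the pictures are not rectified: a ray, as slopes to the right and down, at radius r is drawn at 1 + k1 r^2 times it, then the intrinsics apply), "view" (4x4, takes a point from world to camera coordinates). Camera axes: x right, y down, z forward; pixel columns grow to the right and rows downward; lengths in m; the calibration is good to about 2 mm. A picture is of the moment at which its call begins. There is no depth.
- sign_off(): hands the job in; it is judged then, once.
The state is a dict: "t": time; "joints": joint angles; "qd": joint speeds; "effort": joint torques, N m; "tcp_pos": TCP position; "orientation": TCP orientation; "contact_force": force on the tool from outside, world axes, zero at the start; "ft_torque": the same for the moment, N m; "gripper_width": opening from 0.0 (shut) to 1.0 (fully open); "finger_force": force on a finger pad.
Only numpy, scipy, OpenCV 4.12 (cv2) and the standard library are available. Lean on these libraries where they do the work, as an engineer would, in place of code of your own. Each camera call takes 0.05 s, during which the arm holds its last target. There are 200 camera calls.

### The job

Take the yellow-handled inspection probe out of its stand and, holding it upright, draw its tip slowly (about 3 cm per second) along the whole orange seam of the black housing, from the green dot to the red dot, keeping the tip right over the seam and no more than a centimetre above it, without pressing on it. Then put the probe back upright in the stand it came from, fully seated on its collar, and let go.

Things in the scene. Friction and masses are not known exactly. Their poses are not given: they have to be found in the camera images.
- probe: Loose hand probe, 120 g, upright in its stand: yellow square handle 24 x 24 x 72 mm, under it a black collar 40 mm across, 6 mm thick, then a steel rod 10 mm across, 52 mm long, tapering to the tip. Origin: centre of the handle; z up, x and y square to the handle's sides. Collar underside 42 mm and tip 94 mm below the origin. The red-handled probe of the same shape is not to be used.
- probe_tip (a point): The point of the yellow probe's steel tip, 94 mm below the probe's origin on its axis.
- housing: Black plastic housing, 180 x 60 mm, fixed in an aluminium nest, with a straight orange seam 160 x 6 mm along its flat top, 60 mm above the bench (nothing on the nest is higher). Origin: middle of the seam, on the top face; x along the seam from green dot (-80 mm) to red dot (+80 mm), z up. The whitish housing with the same seam and dots is not to be inspected.
- stand: Blue block 70 x 70 x 62 mm fixed to the bench, holding the yellow probe (an identical stand holds the red one). Origin: centre of its underside, z up. A square hole 25 mm wide, 56 mm deep in the middle of its top takes the probe's rod loosely; the seated probe rests by its collar on the top, its origin 104 mm above the stand's.
There are look-alikes about, which are no part of the job. What is shaped like the stand but brown, pink or turquoise is not meant.

How it is judged:
By the outcome, as a careful person would: the job done as asked, in the order asked, and still so for the second after the job is handed in, with the robot touching nothing.
It also fails if it takes over 64 s, if anything falls off the work surface, if the arm or the gripper's body presses on something with over 40 N, if the wrist force passes 120 N, or if a joint passes its speed limit or range.

## Working session

There is one attempt and no reset: what is moved stays moved. The work goes in short steps, Python scripts to look and compute and a shell command to move; the robot and the scene stay as the last step left them, time stands still between calls to the robot, and variables do not carry over. Pictures are saved under pics/ and viewed, at most 10 in all, crops included, and the job is handed in when it is done.

```bash
mkdir -p pics; ls; cat > h.py <<'E'
from rig import *
import cv2, numpy as np
from scipy.spatial.transform import Rotation as R
def grab(n,f=None):
    s=snapshot(n)
    if f: cv2.imwrite('pics/'+f,s['frame'])
    return s
def ray(s,uv):
    K=np.array([[s['fx'],0,s['cx']],[0,s['fy'],s['cy']],[0,0,1.]])
    p=cv2.undistortPoints(np.array(uv,float).reshape(-1,1,2),K,np.array([s['k1'],0,0,0.]),None).reshape(-1,2) 
    V=np.array(s['view']); Rm=V[:3,:3]; c=-Rm.T@V[:3,3]
    return c, np.c_[p,np.ones(len(p))]@Rm
def plane(s,uv,z):
    c,d=ray(s,uv); return c+d*((z-c[2])/d[:,2])[:,None]
def proj(s,P):
    V=np.array(s['view']);q=np.array(P,float).reshape(-1,3)@V[:3,:3].T+V[:3,3]
    a=q[:,:2]/q[:,2:];r2=(a**2).sum(1,keepdims=True);a=a*(1+s['k1']*r2)
    return a*[s['fx'],s['fy']]+[s['cx'],s['cy']]
E
python3 - <<'E'
from h import *
a=grab('top','top0.png');b=grab('side','side0.png')
cv2.imwrite('pics/a.png',cv2.resize(a['frame'],(800,600),interpolation=cv2.INTER_CUBIC))
for s in(a,b): print(s['fx'],s['cx'],s['cy'],s['k1'],np.round(s['view'],3).tolist())
st=state();print(st)
E
```

```text
pics
417.2382551516116 256.85759153077146 197.22135571847213 -0.026984702935768178 [[0.006, -1.0, -0.002, 0.118], [-0.989, -0.006, -0.145, 0.456], [0.145, 0.002, -0.989, 1.069], [0.0, 0.0, 0.0, 1.0]]
399.767388369698 253.8160949474285 190.42338793472788 -0.12857764070562033 [[0.924, -0.381, 0.004, -0.39], [-0.257, -0.63, -0.733, 0.247], [0.282, 0.676, -0.681, 0.752], [0.0, 0.0, 0.0, 1.0]]
{'t': 0.1, 'joints': array([-1.42819768,  0.33385057,  0.03985162,  1.46617791, -0.01340755,
        1.34327014, -0.05853811]), 'qd': array([ 0.00307665, -0.00260797,  0.00065844, -0.00381602, -0.00012229,
       -0.00082472, -0.00125321]), 'effort': array([ 4.00274992e-03, -6.57818842e+01,  1.34009097e+00, -4.04710186e+01,
       -5.97511232e-02,  4.10676131e-02,  5.13146927e-05]), 'tcp_pos': array([0.15555635, 0.63071144, 0.23874362]), 'orientation': array([ 1.20622285e-01,  9.92698215e-01, -7.18670186e-04, -4.58832404e-05]), 'contact_force': array([ 0.49695341, -0.06291682, -0.2520703 ]), 'ft_torque': array([ 0.03121855,  0.07627522, -0.04838736]), 'finger_force': 0.0, 'gripper_width': 1.0029008827277486}
```

View pics/a.png

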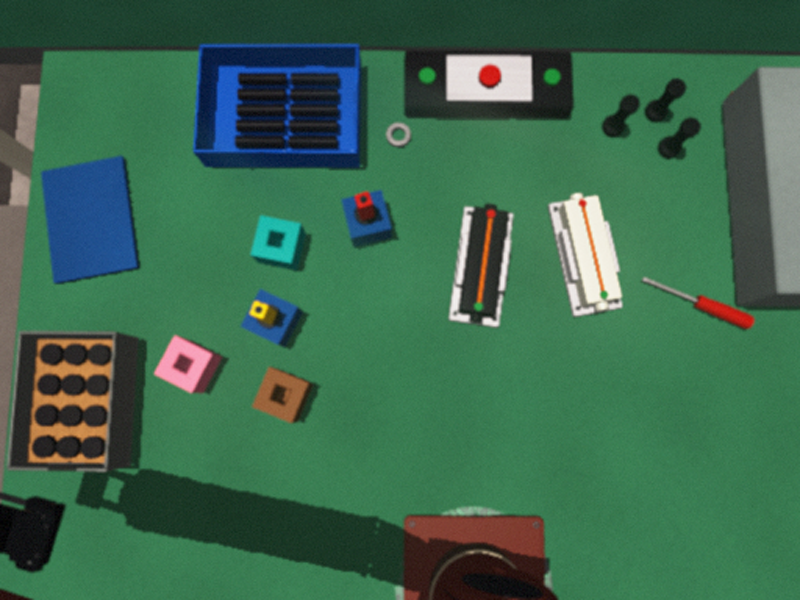

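View pics/side0.png

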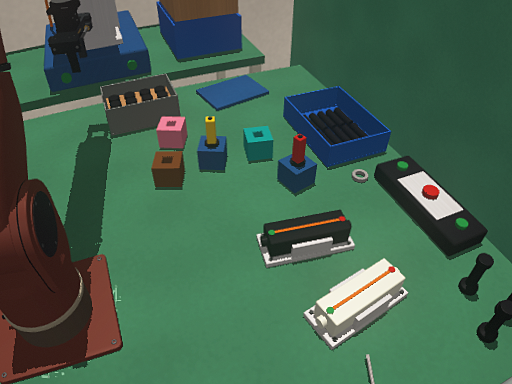

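The top view (800x600 scale) shows the yellow probe at (263,311). The black housing's red dot is at (491,213) and its green dot at (478,306). In the side view the yellow handle is at about (210,130), with the black housing at (306,228). Next I'll measure with masks.

```bash
cat > m.py <<'E'
from h import *
def mask(s,lo,hi,box):
    h=cv2.cvtColor(s['frame'],cv2.COLOR_BGR2HSV);m=cv2.inRange(h,lo,hi)
    k=np.zeros_like(m);x0,y0,x1,y1=box;k[y0:y1,x0:x1]=255;return m&k
def cen(m): 
    q=cv2.moments(m,True);return [q['m10']/q['m00'],q['m01']/q['m00']],int(q['m00'])
E
python3 - <<'E'
from m import *
a=grab('top');b=grab('side')
B=(285,125,330,215)
o=mask(a,(5,120,100),(18,255,255),B)
g=cen(mask(a,(45,150,90),(75,255,255),(298,185,314,206)));r=cen(mask(a,(0,150,90),(4,255,255),(305,128,322,145)))
print('g,r',g,r,plane(a,[g[0],r[0]],.06))
p=np.argwhere(o)[:,::-1].astype(float);w=plane(a,p,.06)[:,:2];c=w.mean(0);v=np.linalg.svd(w-c)[2][0]
print('seam',c,v,np.degrees(np.arctan2(v[1],v[0])),np.ptp((w-c)@v),len(w))
y=mask(a,(22,120,40),(32,255,255),(150,185,190,215));print('yel',cen(y))
hull=np.argwhere(y)[:,::-1];print(hull.min(0),hull.max(0))
# side: top of handle
ys=mask(b,(20,100,40),(34,255,255),(195,105,225,150));q=np.argwhere(ys)[:,::-1];print('side',cen(ys),q.min(0),q.max(0))
# triangulate centre of handle
c1,d1=ray(a,[cen(y)[0]]);c2,d2=ray(b,[cen(ys)[0]])
A=np.c_[d1[0],-d2[0]];t=np.linalg.lstsq(A,c2-c1,rcond=None)[0];print(c1+t[0]*d1[0],c2+t[1]*d2[0])
bl=mask(a,(105,120,40),(125,255,255),(150,180,200,225));cn=max(cv2.findContours(bl,0,1)[0],key=cv2.contourArea)
P=plane(a,cn[:,0].astype(float),.062)[:,:2]*1000
print('stand',cv2.minAreaRect(P.astype(np.float32)))
def up(s,x0,y0,x1,y1,k): return cv2.resize(s['frame'][y0:y1,x0:x1],None,fx=k,fy=k,interpolation=cv2.INTER_CUBIC)
A=up(a,140,170,200,230,6);Bm=up(b,185,100,245,180,4.5);A=cv2.copyMakeBorder(A,0,max(0,360-A.shape[0]),0,0,0)
cv2.imwrite('pics/b.png',np.hstack([A,Bm]))
E
```

```text
g,r ([305.89473684210526, 196.21052631578948], 19) ([313.67857142857144, 136.0], 28) [[ 0.45516385 -0.00554106  0.06      ]
 [ 0.61573349 -0.02794394  0.06      ]]
seam [ 0.53667187 -0.01689229] [-0.98951922  0.14440123] 171.6973926305401 0.14399902289361102 215
yel ([168.39634146341464, 199.71341463414635], 164)
[160 193] [177 207]
side ([210.4448818897638, 130.0236220472441], 254) [205 116] [216 143]
[0.43763685 0.33890804 0.10617972] [0.4390197  0.33862621 0.10631094]
stand ((436.0954895019531, 336.2796936035156), (71.21552276611328, 65.29679107666016), 64.08686065673828)
```

View pics/b.png

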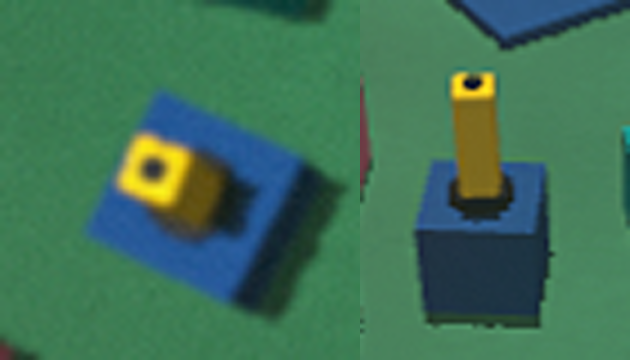

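Stand and probe are at about (0.437, 0.338), yawed about 64° (mod 90°). The seam's midpoint is about (0.535, -0.017). I'll move above the probe and take a closer look with the wrist camera.

```bash
python3 -m jog '[[[-24.5,-15.5,0,0],[-24.5,-15.5,0,0],[-24.5,-15.5,0,0],[-24.5,-15.5,0,0],[-24.5,-15.5,0,0],[-24.5,-15.5,0,0],[-24.5,-15.5,0,0],[-24.5,-15.5,0,0]]]' && python3 -m jog '[[[-24.5,-15.5,0,0],[-24.5,-15.5,0,0],[-24.5,-15.5,0,0],[-24.5,-15.5,0,0],[-24.5,-15.5,0,0],[-24.5,-15.5,0,0],[0,0,0,6],[0,0,0,6]]]' && python3 -m jog '[[[0,0,0,0],[0,0,0,0],[0,0,0,0],[0,0,0,0],[0,0,0,0],[0,0,0,0],[0,0,0,0],[0,0,0,0]]]'
cat >> m.py <<'E'
def go(x,y,z,yaw=None):
    "shift in tool axes (mm) to TCP x,y,z, and turn (deg) to tool-y yaw"
    s=state();Rm=R.from_quat(s['orientation']).as_matrix()
    d=Rm.T@(np.array([x,y,z])-s['tcp_pos'])*1000
    cy=np.degrees(np.arctan2(Rm[1,1],Rm[0,1]))
    print('tcp',np.round(s['tcp_pos'],4),'tooly yaw',cy.round(2),'tilt',np.round(Rm[:2,2],4),'shift',d.round(1),'turn',None if yaw is None else round(-((yaw-cy+180)%360-180),2))
E
python3 - <<'E'
from m import *
import rig
print([ (k,getattr(rig,k)) for k in dir(rig) if 'tip' in k])
w=grab('wrist','w1.png');go(.437,.338,.24,64.1);print(np.round(w['view'],3).tolist(),w['fx'],proj(w,[.437,.338,.14]),proj(w,[.437,.338,.062]))
E
```

```text
t: 0.87
tcp_pos: [0.317, 0.4625, 0.2395]
orientation: [0.121, 0.993, -0.0, -0.0]
contact_force: [0.6, -0.2, 0.5]
gripper_width: 1.002
finger_force: 0.0
t: 1.53
tcp_pos: [0.4383, 0.3361, 0.2395]
orientation: [0.228, 0.974, -0.0, 0.0]
contact_force: [-0.9, 1.7, 0.1]
gripper_width: 0.998
finger_force: 0.0
t: 2.2
tcp_pos: [0.4367, 0.3383, 0.2395]
orientation: [0.223, 0.975, -0.0, 0.0]
contact_force: [0.5, 0.7, -0.4]
gripper_width: 1.001
finger_force: 0.0
[('tcp_to_tips', 0.017)]
tcp [0.4367 0.3383 0.2396] tooly yaw 64.17 tilt [ 0.     -0.0001] shift [-0.4 -0.1 -0.4] turn 0.07
[[0.436, 0.9, -0.001, -0.494], [0.871, -0.422, 0.253, -0.267], [0.227, -0.111, -0.967, 0.328], [0.0, 0.0, 0.0, 1.0]] 279.1994579943988 [[253.87647798 198.6431613 ]] [[253.88593371 180.31377279]]
```

View pics/w1.png

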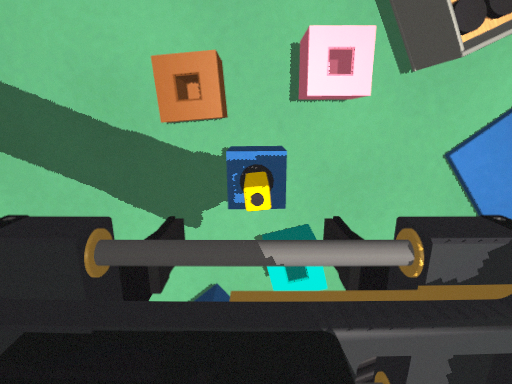

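The wrist view shows the yellow handle top at about (257,199) on the blue stand at (256,178). The handle is turned slightly relative to the stand, so I'll measure that.

```bash
python3 - <<'E'
from m import *
w=grab('wrist')
def rect(m,z,n):
    cn=max(cv2.findContours(m,0,1)[0],key=cv2.contourArea)
    print(n,cv2.contourArea(cn),cv2.minAreaRect((plane(w,cn[:,0].astype(float),z)[:,:2]*1000).astype(np.float32)))
box=(220,140,295,216)
for v in(140,180,210): rect(cv2.morphologyEx(mask(w,(20,120,v),(34,255,255),box),cv2.MORPH_CLOSE,np.ones((7,7))),.14,'handle')
rect(mask(w,(95,80,30),(125,255,255),box),.062,'stand')
h=cv2.cvtColor(w['frame'],cv2.COLOR_BGR2HSV);print(h[172:212:3,255].tolist())
cv2.imwrite('pics/c.png',cv2.resize(w['frame'][140:220,215:300],None,fx=7,fy=7,interpolation=cv2.INTER_NEAREST))
E
```

```text
handle 869.5 ((431.90545654296875, 342.9691467285156), (23.780780792236328, 35.45890426635742), 70.09544372558594)
handle 579.5 ((437.327392578125, 341.0016174316406), (23.44877052307129, 23.922452926635742), 70.15924835205078)
handle 565.5 ((437.6280822753906, 340.7567443847656), (23.192209243774414, 23.19052505493164), 70.15924835205078)
stand 2311.5 ((435.5326843261719, 341.5013122558594), (69.68022918701172, 74.96931457519531), 64.58960723876953)
[[24, 224, 130], [24, 251, 171], [24, 255, 171], [24, 255, 171], [24, 255, 176], [29, 255, 255], [30, 255, 255], [22, 174, 119], [175, 22, 71], [168, 17, 74], [174, 19, 67], [19, 135, 134], [30, 255, 255], [70, 113, 205]]
```

View pics/c.png

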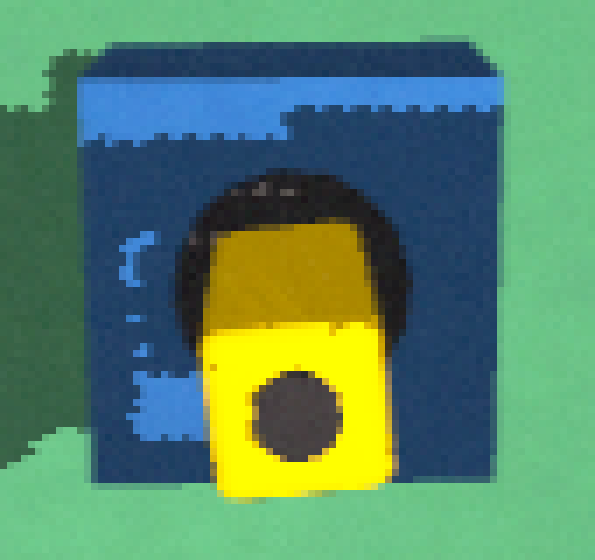

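Handle centre is about (0.437, 0.340) with yaw 70°. Turn -6°, shift y +2 mm, go down 136 mm, then grip.

```bash
python3 -m jog '[[[0.3,2,0,-6],[0,0,25,0],[0,0,25,0],[0,0,25,0],[0,0,25,0],[0,0,20,0],[0,0,12,0],[0,0,4,0]]]' && python3 -c "
from m import *
go(.4373,.3405,.104,70.2)"
```

```text
t: 2.97
tcp_pos: [0.4365, 0.3394, 0.1016]
orientation: [0.172, 0.985, -0.001, -0.001]
contact_force: [-0.9, -0.6, 0.3]
gripper_width: 1.005
finger_force: 0.0
tcp [0.4365 0.3394 0.1016] tooly yaw 70.15 tilt [-0.002  -0.0022] shift [-0.4  1.3 -2.4] turn -0.05
```

```bash
python3 -m jog '[[[-0.4,1,0,0],[0,0,0,0],[0,0,0,0],[0,0,0,0],[0,0,0,0],[0,0,0,0],[0,0,0,0],[0,0,0,0]]]' 255 30 && python3 -m jog '[[[0,0,0,0],[0,0,0,0],[0,0,0,0],[0,0,0,0],[0,0,0,0],[0,0,0,0],[0,0,0,0],[0,0,0,0]]]' && python3 -c "
from m import *
go(.4373,.3405,.104,70.2)"
```

```text
t: 3.63
tcp_pos: [0.4381, 0.341, 0.1037]
orientation: [0.172, 0.985, 0.0, 0.0]
contact_force: [0.4, -0.1, 0.3]
gripper_width: 0.482
finger_force: 0.0
t: 4.3
tcp_pos: [0.438, 0.3409, 0.1035]
orientation: [0.172, 0.985, -0.0, -0.0]
contact_force: [-0.5, 0.7, -0.3]
gripper_width: 0.276
finger_force: 30.0
tcp [0.438  0.3409 0.1035] tooly yaw 70.14 tilt [-0.     -0.0001] shift [ 0.5 -0.7 -0.5] turn -0.06
```

Gripped. Lift 100 mm, travel to above the green dot, and align tool -x with the seam.

```bash
python3 -m jog '[[[0,0,-4,0],[0,0,-10,0],[0,0,-15,0],[0,0,-18,0],[0,0,-18,0],[0,0,-18,0],[0,0,-12,0],[0,0,-5,0]]]' && python3 -m jog '[[[-4,-9,0,0],[-7,-17,0,0],[-9,-22,0,0],[-10,-24,0,0],[-10,-24,0,0],[-10,-24,0,0],[-10,-24,0,0],[-10,-24,0,0]]]' && python3 -m jog '[[[-10,-24,0,0],[-10,-24,0,0],[-10,-24,0,0],[-10,-23,0,0],[-9,-22,0,0],[-8,-19,0,0],[-7,-17,0,0],[-4,-9,0,0]]]' && python3 -m jog '[[[-4,-9,0,0],[0,0,0,-4],[0,0,0,-4],[0,0,0,-4],[0,0,0,0],[0,0,0,0],[0,0,0,0],[0,0,0,0]]]' && python3 - <<'E'
from m import *
print(state()['joints'].round(2),state()['gripper_width'])
w=grab('wrist','w2.png');b=grab('side','s2.png');cv2.imwrite('pics/d.png',cv2.resize(np.hstack([w['frame'],b['frame']]),(800,300)))
go(.4563,-.0057,.1585,82.06);print(proj(w,[[.456,-.0057,.06],[.615,-.0279,.06]]))
E
```

```text
t: 4.97
tcp_pos: [0.4387, 0.3415, 0.2061]
orientation: [0.172, 0.985, 0.001, 0.001]
contact_force: [0.3, -0.2, -1.3]
gripper_width: 0.273
finger_force: 30.0
t: 5.63
tcp_pos: [0.4457, 0.1557, 0.2022]
orientation: [0.173, 0.985, -0.001, -0.001]
contact_force: [-0.0, 0.6, -1.8]
gripper_width: 0.273
finger_force: 30.0
t: 6.3
tcp_pos: [0.4541, -0.0201, 0.2024]
orientation: [0.174, 0.985, -0.0, -0.001]
contact_force: [-0.4, -0.5, -1.7]
gripper_width: 0.28
finger_force: 30.0
t: 6.97
tcp_pos: [0.4563, -0.026, 0.2034]
orientation: [0.069, 0.998, -0.0, -0.0]
contact_force: [0.4, -0.4, -2.2]
gripper_width: 0.272
finger_force: 30.0
[-0.68 -0.08  0.62  1.99  0.05  1.22  1.35] 0.2718584467602404
tcp [ 0.4564 -0.0261  0.2035] tooly yaw 82.1 tilt [-0.0002 -0.0001] shift [ 2.9 20.2 45. ] turn 0.04
[[272.54026042 184.02412126]
 [270.19676212 313.13821112]]
```

View pics/d.png

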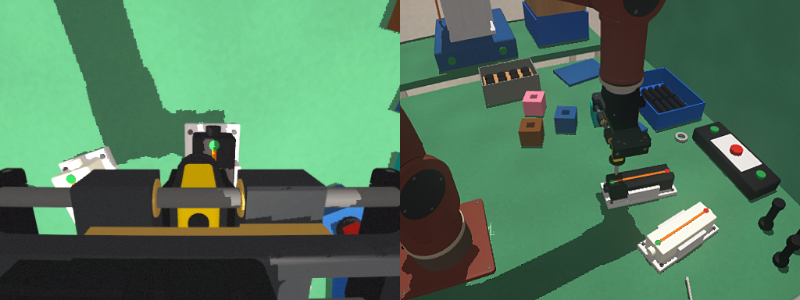

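The green dot appears at (272.6,184.5) in the wrist image and the prediction was (272.5,184.0), so the seam position holds. Next I'll move over the start, about 4 mm before the dot and 11 mm up, and check the tip in the fixed views.

```bash
python3 -m jog '[[[2,5,0,0],[3,8,0,0],[2,5,0,0],[0,2.2,5,0],[0,0,10,0],[0,0,12,0],[0,0,8,0],[0,0,4,0]]]' && python3 -m jog '[[[0,0,0,0],[0,0,0,0],[0,0,0,0],[0,0,0,0],[0,0,0,0],[0,0,0,0],[0,0,0,0],[0,0,0,0]]]' && python3 - <<'E'
from m import *
go(.4522,-.0051,.1585,82.06)
t=state()['tcp_pos'];b=grab('side');a=grab('top');tip=t-[0,0,.0935]
pb=proj(b,tip)[0];pa=proj(a,tip)[0];print('pred tip',pb,pa,tip)
def crop(s,p,k=10,r=25):
    x,y=map(int,p);i=cv2.resize(s['frame'][y-r:y+r,x-r:x+r],None,fx=k/1.25,fy=k/1.25,interpolation=cv2.INTER_CUBIC);print(x-r,y-r);return i
cv2.imwrite('pics/e.png',np.hstack([crop(b,pb),crop(a,pa)]))
E
```

```text
t: 7.73
tcp_pos: [0.4514, -0.0054, 0.1629]
orientation: [0.069, 0.998, -0.0, -0.001]
contact_force: [0.5, -0.6, -2.3]
gripper_width: 0.273
finger_force: 30.0
t: 8.4
tcp_pos: [0.4523, -0.0051, 0.1647]
orientation: [0.069, 0.998, 0.0, 0.0]
contact_force: [0.1, -0.3, -1.4]
gripper_width: 0.272
finger_force: 30.0
tcp [ 0.4523 -0.0051  0.1647] tooly yaw 82.14 tilt [0.0001 0.0001] shift [0.1 0.  6.2] turn 0.08
pred tip [268.58495896 230.080757  ] [306.24362511 196.67662828] [ 0.4522977  -0.00511863  0.07116316]
243 205
281 171
```

View pics/e.png

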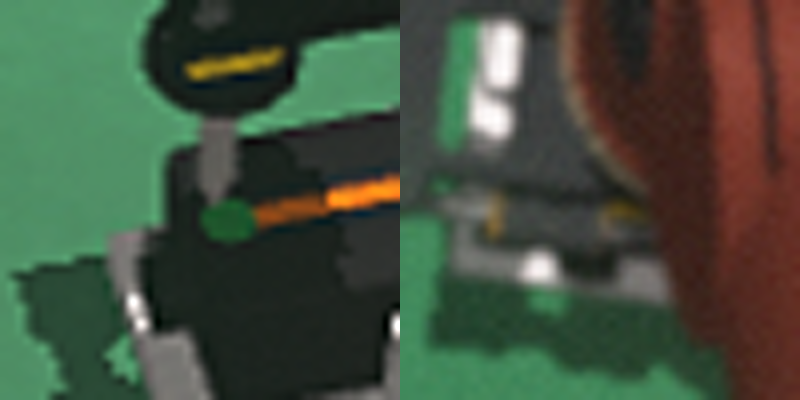

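In the side crop the tip is at about (269.5,230.4), against a prediction of (268.6,230.1). The green dot is at (271.7,232.6). I'll compare the relative offset before going down.

```bash
python3 - <<'E'
from m import *
b=grab('side');g=mask(b,(45,120,40),(80,255,255),(266,228,278,237));gc=cen(g);print('green',gc,plane(b,[gc[0]],.06))
r=mask(b,(0,150,90),(5,255,255),(335,210,350,226));rc=cen(r);print('red',rc,plane(b,[rc[0]],.06))
print(proj(b,[[.4563,-.0057,.06],[.6146,-.0278,.06],[.4523,-.0051,.0712]]))
o=mask(b,(5,120,80),(18,255,255),(265,205,350,240));p=np.argwhere(o)[:,::-1].astype(float);w=plane(b,p,.06)[:,:2]
c=np.array([.5354,-.0167]);u=np.array([.9904,-.1382]);n=np.array([.1382,.9904])
x=(w-c)@u;y=(w-c)@n;print('lateral: fit',np.polyfit(x,y,1)*1,x.min(),x.max())
E
```

```text
green ([271.1034482758621, 232.24137931034483], 29) [[ 0.45904776 -0.00376202  0.06      ]]
red ([341.81481481481484, 218.07407407407408], 27) [[ 0.61902396 -0.02559262  0.06      ]]
[[270.28588363 233.2634346 ]
 [340.61377873 219.32383327]
 [268.58285604 230.06240946]]
lateral: fit [-0.00512554  0.00258691] -0.06928009203901486 0.09097897456131444
```

```bash
python3 - <<'E'
from m import *
w=grab('wrist');c=np.array([.5354,-.0167]);u=np.array([.9904,-.1382]);n=np.array([.1382,.9904])
p=proj(w,[[.4563,-.0057,.06]])[0];print('pred',p)
x,y=map(int,p);box=(max(x-25,0),max(y-25,0),x+25,y+40)
for nm,lo,hi in(('green',(45,190,40),(80,255,255)),('orange',(5,150,80),(18,255,255))):
    m=mask(w,lo,hi,box)
    if m.any():
        k=cen(m);q=plane(w,[k[0]],.06)[0,:2];print(nm,k,q,'along/lat mm',1000*(q-c)@u,1000*(q-c)@n)
b=grab('side')
a=w['frame'][box[1]:box[3],box[0]:box[2]];s=b['frame'][205:245,250:300]
cv2.imwrite('pics/f.png',np.hstack([cv2.resize(a,(400,520),interpolation=cv2.INTER_NEAREST),cv2.copyMakeBorder(cv2.resize(s,(400,320),interpolation=cv2.INTER_NEAREST),0,200,0,0,0)]));print(box)
E
```

```text
pred [253.52317427 200.9125427 ]
(228, 175, 278, 240)
```

View pics/f.png

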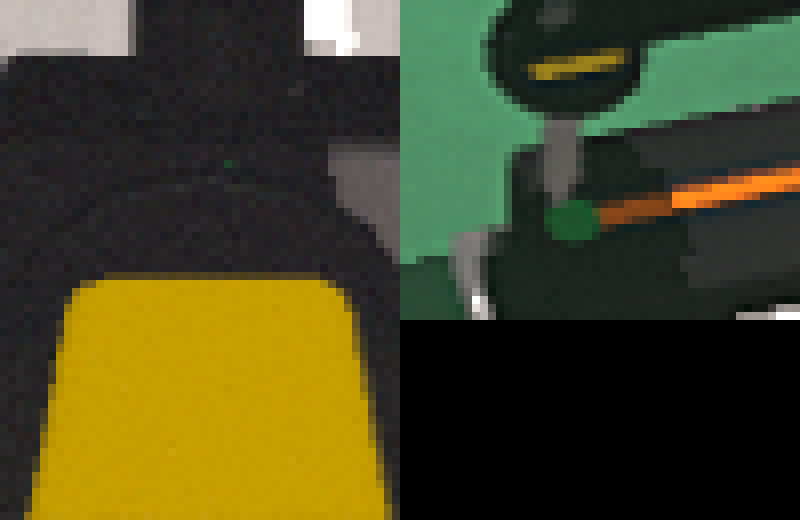

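```bash
python3 - <<'E'
from m import *
s={'frame':cv2.imread('pics/w2.png')}
g=cen(mask(s,(45,190,40),(80,255,255),(262,172,285,197)));o=mask(s,(5,150,80),(18,255,255),(255,170,290,225))
print('w2 green',g,'pred 272.54,184.02; orange',cen(o))
w=grab('wrist');t=state()['tcp_pos'];print('axis at handle/collar/tip',proj(w,[t+[0,0,.02],t-[0,0,.035],t-[0,0,.0935]]))
E
```

```text
Traceback (most recent call last):
  File "m.py", line 6, in cen
    q=cv2.moments(m,True);return [q['m10']/q['m00'],q['m01']/q['m00']],int(q['m00'])
                                  ~~~~~~~~^~~~~~~~~
ZeroDivisionError: float division by zero
```

```bash
python3 - <<'E'
from m import *
s={'frame':cv2.imread('pics/w2.png')}
f=s['frame'][172:200,262:288].astype(int);h=cv2.cvtColor(s['frame'],cv2.COLOR_BGR2HSV)[172:200,262:288]
gr=(f[...,1]>1.6*f[...,0])&(f[...,1]>1.6*f[...,2])&(f[...,1]>70);orr=(f[...,2]>2*f[...,0])&(f[...,2]>1.5*f[...,1])&(f[...,2]>120)
for n,m in(('g',gr),('o',orr)): 
    q=np.argwhere(m);print(n,len(q),(q.mean(0)[::-1]+[262,172]) if len(q) else '',)
w=grab('wrist');t=state()['tcp_pos'];print('axis at handle/collar/tip',proj(w,[t+[0,0,.02],t-[0,0,.035],t-[0,0,.0935]]))
E
```

```text
g 140 [273.8        185.29285714]
o 32 [274.25   196.0625]
axis at handle/collar/tip [[253.27973353 264.46953218]
 [253.43612942 224.10242166]
 [253.52929383 200.07544451]]
```

Evidence is mixed on a lateral correction of 0.5–2.5 mm, so I'll use +1.3 mm, well inside the 6 mm seam. Go down to a gap of about 5.5 mm and start the stroke.

```bash
python3 -m jog '[[[0,0.7,1,0],[0,0.6,2,0],[0,0,1.7,0],[0,0,1,0],[0,0,0,0],[0,0,0,0],[0,0,0,0],[0,0,0,0]]]' && for i in 1; do python3 -m jog '[[[-2.5,0,0,0],[-2.5,0,0,0],[-2.5,0,0,0],[-2.5,0,0,0],[-2.5,0,0,0],[-2.5,0,0,0],[-2.5,0,0,0],[-2.5,0,0,0]]]'; python3 -m jog '[[[-2.5,0,0,0],[-2.5,0,0,0],[-2.5,0,0,0],[-2.5,0,0,0],[-2.5,0,0,0],[-2.5,0,0,0],[-2.5,0,0,0],[-2.5,0,0,0]]]'; done; python3 - <<'E'
from m import *
c=np.array([.5354,-.0167]);u=np.array([.9904,-.1382]);n=np.array([.1382,.9904])
t=state()['tcp_pos'];print('along,lat',(t[:2]-c)@u,(t[:2]-c)@n,'tip z',t[2]-.0935,state()['contact_force'])
go(.5354,-.0154,.159,82.06);b=grab('side');tip=t-[0,0,.0935];p=proj(b,tip)[0];x,y=map(int,p)
print('pred tip',p,'origin',x-25,y-30)
cv2.imwrite('pics/g.png',cv2.resize(b['frame'][y-30:y+20,x-25:x+35],None,fx=10,fy=10,interpolation=cv2.INTER_NEAREST))
E
```

```text
t: 9.37
tcp_pos: [0.4525, -0.0039, 0.1589]
orientation: [0.069, 0.998, -0.0, 0.0]
contact_force: [0.1, 0.2, -1.6]
gripper_width: 0.273
finger_force: 30.0
t: 10.03
tcp_pos: [0.4725, -0.0066, 0.1588]
orientation: [0.069, 0.998, -0.0, -0.0]
contact_force: [0.7, 0.3, -1.5]
gripper_width: 0.279
finger_force: 30.0
t: 10.7
tcp_pos: [0.4923, -0.0093, 0.1589]
orientation: [0.068, 0.998, -0.0, 0.0]
contact_force: [0.2, -0.4, -1.2]
gripper_width: 0.275
finger_force: 30.0
along,lat -0.04367923031129935 0.0013371743373861936 tip z 0.06536355914826827 [ 0.15743645 -0.39341909 -1.24312249]
tcp [ 0.4923 -0.0093  0.1589] tooly yaw 82.15 tilt [ 0. -0.] shift [-43.5  -0.1  -0.1] turn 0.09
pred tip [286.68407513 227.8734918 ] origin 261 197
```

View pics/g.png

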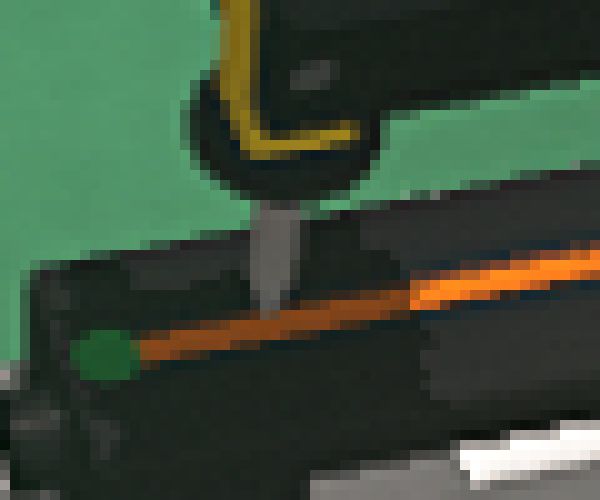

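In the side crop the tip is at (288.2,227.5), about 2.3 px above the seam line. That matches a roughly 5 mm gap centred on the seam, so I'll finish the stroke.

```bash
python3 -m jog '[[[-2.5,0,0,0],[-2.5,0,0,0],[-2.5,0,0,0],[-2.5,0,0,0],[-2.5,0,0,0],[-2.5,0,0,0],[-2.5,0,0,0],[-2.5,0,0,0]]]' && python3 -m jog '[[[-2.5,0,0,0],[-2.5,0,0,0],[-2.5,0,0,0],[-2.5,0,0,0],[-2.5,0,0,0],[-2.5,0,0,0],[-2.5,0,0,0],[-2.5,0,0,0]]]' && python3 -m jog '[[[-2.5,0,0,0],[-2.5,0,0,0],[-2.5,0,0,0],[-2.5,0,0,0],[-2.5,0,0,0],[-2.5,0,0,0],[-2.5,0,0,0],[-2.5,0,0,0]]]' && python3 -m jog '[[[-2.5,0,0,0],[-2.5,0,0,0],[-2.5,0,0,0],[-2.5,0,0,0],[-2.5,0,0,0],[-2.5,0,0,0],[-2.5,0,0,0],[-2.5,0,0,0]]]' && python3 -m jog '[[[-2.5,0,0,0],[-2.5,0,0,0],[-2.5,0,0,0],[-2.5,0,0,0],[-2.5,0,0,0],[-2.5,0,0,0],[-2.5,0,0,0],[-2.5,0,0,0]]]' | grep pos;  python3 - <<'E'
from m import *
c=np.array([.5354,-.0167]);u=np.array([.9904,-.1382]);n=np.array([.1382,.9904])
t=state()['tcp_pos'];print('along,lat',(t[:2]-c)@u,(t[:2]-c)@n,'tip z',t[2]-.0935,state()['contact_force'])
b=grab('side');tip=t-[0,0,.0935];p=proj(b,tip)[0];x,y=map(int,p)
print('pred tip',p,'origin',x-25,y-30)
cv2.imwrite('pics/i.png',cv2.resize(b['frame'][y-30:y+20,x-25:x+35],None,fx=10,fy=10,interpolation=cv2.INTER_NEAREST))
E
```

```text
t: 11.42
tcp_pos: [0.5121, -0.0121, 0.1588]
orientation: [0.069, 0.998, -0.0, -0.0]
contact_force: [-0.1, -0.7, -1.7]
gripper_width: 0.273
finger_force: 30.0
t: 12.08
tcp_pos: [0.5319, -0.0148, 0.1589]
orientation: [0.069, 0.998, -0.0, -0.0]
contact_force: [0.7, 0.4, -2.0]
gripper_width: 0.277
finger_force: 30.0
t: 12.75
tcp_pos: [0.5518, -0.0175, 0.1589]
orientation: [0.069, 0.998, -0.0, -0.0]
contact_force: [-0.1, -0.4, -1.5]
gripper_width: 0.272
finger_force: 30.0
t: 13.42
tcp_pos: [0.5716, -0.0203, 0.1589]
orientation: [0.068, 0.998, -0.0, -0.0]
contact_force: [-1.1, -0.2, -1.0]
gripper_width: 0.271
finger_force: 30.0
tcp_pos: [0.5914, -0.023, 0.1589]
along,lat 0.05632685719577181 0.001470366205583127 tip z 0.0653706402690381 [-0.02803235 -0.28943169 -1.37160295]
pred tip [330.67077696 219.14416936] origin 305 189
```

View pics/i.png

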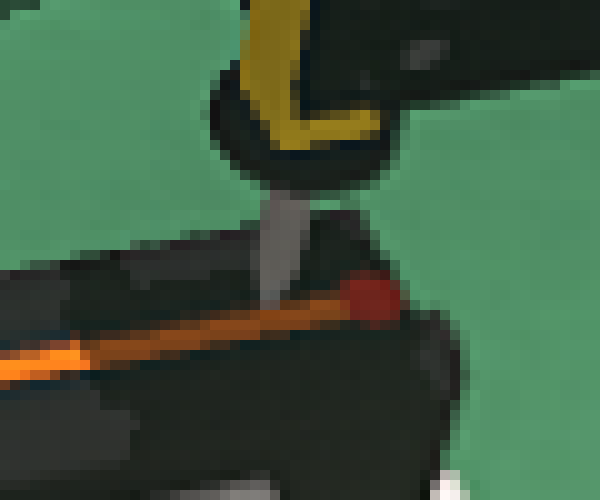

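The tip is still centred over the seam, with the red dot about 10 px (22 mm) ahead. I'll finish 4 mm past the dot, then lift.

```bash
python3 -m jog '[[[-2.5,0,0,0],[-2.5,0,0,0],[-2.5,0,0,0],[-2.5,0,0,0],[-2.5,0,0,0],[-2.5,0,0,0],[-2.5,0,0,0],[-2.5,0,0,0]]]' && python3 -m jog '[[[-2.5,0,0,0],[-2.5,0,0,0],[-2.5,0,0,0],[0,0,0,0],[0,0,0,0],[0,0,0,0],[0,0,0,0],[0,0,0,0]]]' && python3 -m jog '[[[0,0,-4,0],[0,0,-10,0],[0,0,-15,0],[0,0,-18,0],[0,0,-18,0],[0,0,-15,0],[0,0,-8,4],[0,0,-2,4]]]' && python3 -m jog '[[[0,0,0,4],[0,0,0,0],[0,0,0,0],[0,0,0,0],[0,0,0,0],[0,0,0,0],[0,0,0,0],[0,0,0,0]]]' && python3 -c "
from m import *
go(.4380,.3409,.2485,70.14)"
```

```text
t: 14.8
tcp_pos: [0.6112, -0.0257, 0.1589]
orientation: [0.068, 0.998, -0.0, 0.0]
contact_force: [-0.6, -0.6, -2.3]
gripper_width: 0.275
finger_force: 30.0
t: 15.47
tcp_pos: [0.6183, -0.0267, 0.1589]
orientation: [0.069, 0.998, 0.0, -0.0]
contact_force: [0.8, 0.4, -1.3]
gripper_width: 0.275
finger_force: 30.0
t: 16.13
tcp_pos: [0.6193, -0.027, 0.252]
orientation: [0.14, 0.99, 0.001, 0.002]
contact_force: [0.1, 0.8, -0.7]
gripper_width: 0.273
finger_force: 30.0
t: 16.8
tcp_pos: [0.6183, -0.0268, 0.2488]
orientation: [0.172, 0.985, -0.0, -0.0]
contact_force: [-1.0, -0.6, -1.1]
gripper_width: 0.273
finger_force: 30.0
tcp [ 0.6183 -0.0268  0.2488] tooly yaw 70.16 tilt [-0.0001 -0.    ] shift [294.4 284.7   0.3] turn 0.02
```

```bash
python3 -m jog '[[[4,4,0,0],[8,8,0,0],[12,12,0,0],[15,14.5,0,0],[15,14.5,0,0],[15,14.5,0,0],[15,14.5,0,0],[15,14.5,0,0]]]' && python3 -m jog '[[[15,14.5,0,0],[15,14.5,0,0],[15,14.5,0,0],[15,14.5,0,0],[15,14.5,0,0],[15,14.5,0,0],[15,14.5,0,0],[15,14.5,0,0]]]' && python3 -m jog '[[[15,14.5,0,0],[15,14.5,0,0],[15,14.5,0,0],[12,11,0,0],[8,8,0,0],[6,6,0,0],[3,3,0,0],[1.4,0.7,0,0]]]' && python3 -m jog '[[[0,0,5,0],[0,0,10,0],[0,0,15,0],[0,0,10,0],[0,0,5,0],[0,0,0,0],[0,0,0,0],[0,0,0,0]]]' && python3 - <<'E'
from m import *
go(.4380,.3409,.1035,70.14)
w=grab('wrist');b=grab('side');p=proj(b,[.438,.3409,.062])[0];x,y=map(int,p);print(p,x-30,y-50)
cv2.imwrite('pics/j.png',cv2.resize(b['frame'][y-50:y+30,x-40:x+40],None,fx=7,fy=7,interpolation=cv2.INTER_NEAREST))
E
```

```text
t: 17.47
tcp_pos: [0.5569, 0.0996, 0.2489]
orientation: [0.172, 0.985, 0.0, -0.0]
contact_force: [-0.1, 0.1, -1.9]
gripper_width: 0.278
finger_force: 30.0
t: 18.13
tcp_pos: [0.4832, 0.2492, 0.249]
orientation: [0.172, 0.985, 0.0, -0.0]
contact_force: [0.4, -0.1, -1.1]
gripper_width: 0.274
finger_force: 30.0
t: 18.8
tcp_pos: [0.4379, 0.3414, 0.2488]
orientation: [0.172, 0.985, -0.0, 0.0]
contact_force: [0.2, -0.4, -0.6]
gripper_width: 0.273
finger_force: 30.0
t: 19.47
tcp_pos: [0.4386, 0.3411, 0.2044]
orientation: [0.173, 0.985, 0.0, 0.0]
contact_force: [0.8, -0.5, -1.0]
gripper_width: 0.272
finger_force: 30.0
tcp [0.4386 0.3411 0.2044] tooly yaw 70.13 tilt [0.0006 0.0005] shift [  0.5  -0.4 100.9] turn -0.01
[210.93414304 143.45336901] 180 93
```

I've used all ten picture views, so from here I rely on measured numbers. Return along the recorded pose: fast to about 3 mm short, then ease in.

```bash
python3 -m jog '[[[0,0,4,0],[0,0,10,0],[0,0,15,0],[0,0,18,0],[0,0,18,0],[0,0,15,0],[0,0,10,0],[0,0,6,0]]]' && python3 -m jog '[[[0,0,0,0],[0,0,0,0],[0,0,0,0],[0,0,0,0],[0,0,0,0],[0,0,0,0],[0,0,0,0],[0,0,0,0]]]' && python3 -c "
from m import *
go(.4380,.3409,.1035,70.14)"
```

```text
t: 20.23
tcp_pos: [0.4375, 0.3405, 0.1061]
orientation: [0.172, 0.985, -0.001, -0.001]
contact_force: [-0.7, -0.6, -0.7]
gripper_width: 0.273
finger_force: 30.0
t: 20.9
tcp_pos: [0.4382, 0.3411, 0.108]
orientation: [0.172, 0.985, 0.0, 0.0]
contact_force: [0.1, 0.2, -1.8]
gripper_width: 0.275
finger_force: 30.0
tcp [0.4382 0.3411 0.108 ] tooly yaw 70.15 tilt [0.0001 0.0002] shift [ 0.1 -0.2  4.5] turn 0.01
```

```bash
python3 -m jog '[[[0,0,1,0],[0,0,1,0],[0,0,1,0],[0,0,0.6,0],[0,0,0.4,0],[0,0,0.2,0],[0,0,0,0],[0,0,0,0]]]' && python3 -m jog '[[[0,0,0.2,0],[0,0,0.2,0],[0,0,0,0],[0,0,0,0],[0,0,0,0],[0,0,0,0],[0,0,0,0],[0,0,0,0]]]'
```

```text
t: 21.57
tcp_pos: [0.4382, 0.341, 0.1036]
orientation: [0.172, 0.985, -0.0, 0.0]
contact_force: [-0.1, -0.1, -1.5]
gripper_width: 0.275
finger_force: 30.0
t: 22.23
tcp_pos: [0.4382, 0.341, 0.1035]
orientation: [0.172, 0.985, 0.0, -0.0]
contact_force: [-2.7, -1.9, 5.8]
gripper_width: 0.275
finger_force: 30.0
```

The upward force rose to 6 N, so the collar is seated. Release.

```bash
python3 -m jog '[[[0,0,0,0],[0,0,0,0],[0,0,0,0],[0,0,0,0],[0,0,0,0],[0,0,0,0],[0,0,0,0],[0,0,0,0]]]' 0 && python3 -m jog '[[[0,0,0,0],[0,0,0,0],[0,0,0,0],[0,0,0,0],[0,0,0,0],[0,0,0,0],[0,0,0,0],[0,0,0,0]]]' && python3 -m jog '[[[0,0,-4,0],[0,0,-10,0],[0,0,-20,0],[0,0,-26,0],[0,0,-26,0],[0,0,-26,0],[0,0,-16,0],[0,0,-8,0]]]' && python3 -m jog '[[[0,0,0,0],[0,0,0,0],[0,0,0,0],[0,0,0,0],[0,0,0,0],[0,0,0,0],[0,0,0,0],[0,0,0,0]]]' && python3 - <<'E'
from m import *
w=grab('wrist');b=grab('side')
m=cv2.morphologyEx(mask(w,(20,120,200),(34,255,255),(220,140,295,225)),cv2.MORPH_CLOSE,np.ones((7,7)))
cn=max(cv2.findContours(m,0,1)[0],key=cv2.contourArea);print(cv2.minAreaRect((plane(w,cn[:,0].astype(float),.14)[:,:2]*1000).astype(np.float32)))
ys=mask(b,(20,100,40),(34,255,255),(195,105,225,150));q=np.argwhere(ys)[:,::-1];print('side',cen(ys),q.min(0),q.max(0))
E
```

```text
t: 22.9
tcp_pos: [0.4382, 0.341, 0.1032]
orientation: [0.172, 0.985, -0.0, -0.0]
contact_force: [-0.4, 0.4, -0.1]
gripper_width: 0.792
finger_force: 0.0
t: 23.57
tcp_pos: [0.4382, 0.341, 0.1033]
orientation: [0.172, 0.985, -0.0, -0.0]
contact_force: [-0.0, -1.1, -0.0]
gripper_width: 0.994
finger_force: 0.0
t: 24.23
tcp_pos: [0.4391, 0.3416, 0.2429]
orientation: [0.173, 0.985, 0.002, 0.001]
contact_force: [0.4, -0.1, 0.0]
gripper_width: 1.001
finger_force: 0.0
t: 24.9
tcp_pos: [0.4381, 0.341, 0.239]
orientation: [0.172, 0.985, -0.0, -0.0]
contact_force: [0.2, 0.0, 0.1]
gripper_width: 1.003
finger_force: 0.0
((436.5936279296875, 341.1732482910156), (22.637081146240234, 25.444408416748047), 70.76235961914062)
side ([210.41153846153847, 130.11923076923077], 260) [205 116] [216 143]
```

The side view reads the same as at the start: centroid (210.4,130.1) and the same extents. The probe is seated and upright.

```bash
python3 -c "
from rig import *
print(sign_off())"
```

```text
the job is handed in; nothing more can be done
None
```

The yellow probe was drawn along the whole orange seam from green dot to red dot at about 3 cm/s and roughly 5 mm above it, then put back upright on its collar in its own stand and let go; the job was handed in at about 25 s, but no verdict came back.

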